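# Press the dust cap into a trolley wheel hub

## Task

Set the yellow dust cap, skirt down, into the round recess in the hub of the trolley wheel and let go of it; then take the driver with the white disc and press the cap straight down with it until it snaps fully home, flush on the hub, without ever pressing harder than about 30 N. Then stand the driver back upright in the rack pocket it came from, and leave everything else where it is.

Things in the scene. Friction and masses are not known exactly. Their poses are not given: they have to be found in the camera images.
- cap_centre (a point): Yellow plastic dust cap, 25 mm high, about 35 g, lying skirt down on a black foam mat 8 mm thick. Point on its axis, half-way up (12.5 mm); z axis up. From below: tapered skirt, radius 14 mm at the foot growing to a snap bead of radius 20.5 mm at 10 to 11 mm up; groove of radius 18 mm; from 18 to 25 mm up a round flange of diameter 50 mm, to hold it by.
- cap_dish (a point): Middle of the flat floor of the dish in the top of the yellow cap, 9.5 mm above cap_centre and 3 mm below the cap's raised rim. The dish is 41 mm in diameter; the driver's disc goes in it and presses here.
- hub_face (a point): Middle of the mouth of the recess (43 mm wide) in the steel hub (68 mm wide) of the trolley wheel, level with the hub's upper face, about 89 mm above the table; z axis up. Eight brass spring catches just under the mouth hold up a cap merely laid in: cap_centre about 4 mm above this point, flange about 10 mm above the hub. Fully home: flange on the hub face, cap_centre 5.5 mm below this point.
- wheel: Trolley wheel, 160 mm across, black tyre, grey rim, lying flat on a foam ring on a plywood board; hub 6 mm prouder than the tyre. Origin on its axis at table height. It cannot slide or turn, but the soft foam lets it sink several mm under a press and it comes back. The bead passes the catches at some 9 to 20 N, pressed slowly; the force then drops (the snap) and rises again once the cap is home.
- driver_centre (a point): The driver to use: white nylon disc, 34 mm wide and 14 mm thick, under an upright round aluminium handle 22 mm thick; 90 mm high in all, about 160 g. It stands disc down in a round pocket (53 mm wide, 8 mm deep) of a 22 mm high wooden rack fixed to the table. Point on its axis, half-way up (45 mm above the disc's underside); z axis up along the handle.
- wide_driver_centre (a point): Bystander: a similar driver with a wider black disc (45 mm, too wide for the cap's dish) in the other pocket of the rack, about 90 mm away. The point is on its axis, half-way up (45 mm).
- old_cap_centre (a point): Bystander: the worn grey cap, same shape as the yellow one, on the same mat about 90 mm away. The point is half-way up (12.5 mm).
- castor_fork: Bystander: the wheel's steel and blue castor fork, about 85 x 105 x 120 mm high, standing on its plate. Origin at the middle of its underside.
- spanner: Bystander: steel spanner, 180 mm long, lying flat. Origin at its middle, on its underside.
- grease_tin: Bystander: green grease tin with steel lid, 77 mm in diameter, 55 mm high. Origin at the middle of its underside.
- axle_bolt: Bystander: the axle bolt standing on its head, 79 mm high. Origin at the middle of its underside.

How it is judged:
By the outcome, as a careful person would: the job done as asked, in the order asked, and still so for the second after the job is handed in, with the robot touching nothing.
It also fails if it takes over 72 s, if anything falls off the work surface, if the arm or the gripper's body presses on something with over 40 N, if the wrist force passes 120 N, or if a joint passes its speed limit or range.

## Robot

A 6-joint arm with a two-finger parallel gripper is mounted at the origin on the work surface. World frame = base frame: x ahead of the robot, y to its left, z up, the work surface at z = 0. Lengths are in m, angles in rad, forces in N, time in s.
With the tool pointing down it reaches from about 0.35 to 0.775 m from the base axis. Payload 7.3 kg.
Tool frame: the origin (TCP) lies at the very end of the fingers, on their centre line; the grasp point (between the pads) lies 19 mm behind it; z points along the fingers, x is the direction in which the jaws open and shut, and the axes are right-handed (so a half turn about z gives the same grasp; the last joint's range is limited). The gripper opens to 92 mm and grips with 3 to 60 N. Pads are 19 mm wide; open, the fingers measure 130 mm over their backs; the gripper's body (75 mm by 190 mm) begins 47 mm behind the grasp point.
Start: joints at [1.079, 0.342, 1.524, -0, 1.275, -0.146], TCP at [0.178, 0.494, 0.227] pointing down, gripper open.
Joint ranges: [-2.53, 2.53], [-0.77, 2.02], [0.04, 2.7], [-1, 4.14], [0.28, 2.66], [-3.11, 3.11]. Speed limits (rad/s): [2.57, 2.57, 3.14, 3.14, 3.14, 3.14].

## Interface

Orientations are given as [roll, pitch, yaw] about the fixed x, y, z axes, in that order (R = Rz(yaw) Ry(pitch) Rx(roll)).
In Python, from cell import robot, read_camera, nets gives the robot as it stands. The module is installed in compiled form; this text tells all that it offers.
- The arm moves only by the tool carry_out, never from a script. Its arguments are lists of equal length, an entry for each row: "translation": the shift along the tool's x, y, z in m, a list of three; "turn": the turn, a rotation vector about the tool's x, y, z in rad, a list of three; "gripper": the gripper's target within -1 to 1 (shut at 1, half-way at 0, fully open at -1). A call has 1 to 10 rows; each row shifts and turns the commanded pose from where the row before left it, along the tool's axes as they then stand; what a row does not reach is not made up. A row lasts 1/10 s, in which the tool goes at most 50 mm and 8.59 degrees, less where a joint would pass 70% of its speed; a pose out of reach is approached as far as the arm can. A call with a gripper value outside its range is refused whole. The fingers move at their own pace and stop on an object; "squeeze" is the grip in N (left out, the last holds). Time passes only in rows, so rows that do not move let the fingers close. It gives the time, the measured TCP pose, the force and the opening at its end, in the units of the state.
- robot.observe(): the state, without advancing time (a new reading comes with each control period).
- read_camera(name): name is "side" or "top"; returns a dict with "img" (420x560x3 uint8, red, green, blue), "fx", "fy", "cx", "cy" (pixels), "world_from_camera" (4x4, takes a point from camera to world coordinates). Camera axes: x right, y down, z forward; pixel columns grow to the right and rows downward; lengths in m; the calibration is good to about 2 mm. A picture is of the moment at which its call begins. There is no depth.
- robot.hand_in(): hands the job in, once; it reports no verdict.
Trained networks look in a picture, given as the dict that the camera call returned (one of the last four; its "shot" number tells which), for a name from the list of things; names that differ only in an ending like _2 or _b are one class to them, and where a whole thing is asked for, a point or a joint stands for the part that bears it (a point fixed in the world has none). Each returns a list of dicts, best first, with "score" (0 to 1); they miss things now and then, are a little off and sometimes report something else, mostly with a low value. They report only what shows in the picture. A call takes as long as a camera call.
- nets.regions_of(picture, name): "region" (420x560 bool, what is visible of it) and "pixel" ([column, row] in pixels, amid what is visible of it).
- nets.tip_of(picture, name): "pixel" ([column, row] in pixels: a listed point, or the origin of a listed thing).
The state is a dict: "time": time; "qpos": joint angles; "qvel": joint speeds; "joint_efforts": joint torques, N m; "tool_pos": TCP position; "tool_rot": TCP orientation; "contact_force": force on the tool from outside, world axes, zero at the start; "torque": the same for the moment, N m; "opening": finger opening in m.
Only numpy, scipy, OpenCV 4.12 (cv2) and the standard library are available. Lean on these libraries where they do the work, as an engineer would, in place of code of your own. Each camera call takes 0.05 s, during which the arm holds its last target. There are 200 camera calls.

## Working session

There is one attempt and no reset: what is moved stays moved. The work goes in short steps, Python scripts to look and compute and a tool call to move; the robot and the scene stay as the last step left them, time stands still between calls to the robot, and variables do not carry over. Pictures are saved under pics/ and viewed, about 8 in all and at most 12, crops included, and the job is handed in when it is done.

Besides the shell and the picture viewer there is one more tool, called after "Emit:" by a JSON object that holds its "api" and its "payload", one argument or row to a line. carry_out: Moves the arm, as the interface text tells. Its arguments: {"type":"object","properties":{"translation":{"type":"array","items":{"type":"array","items":{"type":"number"}}},"turn":{"type":"array","items":{"type":"array","items":{"type":"number"}}},"gripper":{"type":"array","items":{"type":"number"}},"squeeze":{"type":"number"}},"required":["translation","turn","gripper"]}

```bash
mkdir -p pics
cat > h.py <<'E'
import numpy as np, cv2
from cell import robot, read_camera, nets
from scipy.spatial.transform import Rotation as Ro
def ray(p,px):
    M=p["world_from_camera"]; d=M[:3,:3]@np.array([(px[0]-p["cx"])/p["fx"],(px[1]-p["cy"])/p["fy"],1.]); return M[:3,3],d
def atz(p,px,z):
    o,d=ray(p,px); return o+d*(z-o[2])/d[2]
def tri(rs):
    A=np.zeros((3,3));b=np.zeros(3)
    for o,d in rs:
        d=d/np.linalg.norm(d);P=np.eye(3)-np.outer(d,d);A+=P;b+=P@o
    x=np.linalg.solve(A,b); return x,[np.linalg.norm(np.cross(x-o,d/np.linalg.norm(d))) for o,d in rs]
def proj(p,X):
    M=np.linalg.inv(p["world_from_camera"]); c=M[:3,:3]@np.array(X)+M[:3,3]; return [p["fx"]*c[0]/c[2]+p["cx"],p["fy"]*c[1]/c[2]+p["cy"]]
def save(p,n): cv2.imwrite("pics/"+n,p["img"][:,:,::-1])
E
python3 - <<'E'
from h import *
np.set_printoptions(precision=4,suppress=True)
t=read_camera("top"); s=read_camera("side"); save(t,"t0.png"); save(s,"s0.png")
print(t["world_from_camera"],s["world_from_camera"],t["fx"])
for n in ["cap_centre","cap_dish","hub_face","driver_centre","wide_driver_centre","old_cap_centre","castor_fork","spanner","grease_tin","axle_bolt","wheel"]:
    a=nets.tip_of(t,n); b=nets.tip_of(s,n)
    print(n,[(np.round(x["pixel"]),round(x["score"],2)) for x in a[:2]],[(np.round(x["pixel"]),round(x["score"],2)) for x in b[:2]])
    if a and b: X,e=tri([ray(t,a[0]["pixel"]),ray(s,b[0]["pixel"])]); print("   ",X,np.round(e,4))
o=robot.observe(); print(o)
E
```

```text
[[-0.0123 -0.9973  0.0725  0.5245]
 [-0.9999  0.0121 -0.0036 -0.0157]
 [ 0.0027 -0.0726 -0.9974  1.3234]
 [ 0.      0.      0.      1.    ]] [[-0.9762 -0.1459  0.1603  0.4381]
 [-0.2164  0.6978 -0.6828  0.7725]
 [-0.0123 -0.7013 -0.7128  0.9049]
 [ 0.      0.      0.      1.    ]] 502.9190886040005
cap_centre [(array([433., 244.]), 0.68), (array([136., 258.]), 0.37)] [(array([346., 141.]), 0.69)]
    [ 0.5092 -0.411   0.0313] [0.0028 0.0028]
cap_dish [(array([431., 245.]), 0.82)] [(array([344., 143.]), 0.76)]
    [ 0.5112 -0.4053  0.0279] [0.0017 0.0017]
hub_face [(array([292., 218.]), 0.73)] [(array([298., 208.]), 0.86)]
    [ 0.5797 -0.0477  0.0975] [0.0001 0.0001]
driver_centre [(array([170., 271.]), 0.69)] [(array([330., 340.]), 0.97)]
    [0.4557 0.2574 0.0595] [0.0024 0.0024]
wide_driver_centre [(array([136., 256.]), 0.6)] [(array([307., 379.]), 0.61)]
    [0.4891 0.3441 0.057 ] [0.0009 0.0009]
old_cap_centre [(array([398., 260.]), 0.56)] [(array([354., 166.]), 0.69)]
    [ 0.4721 -0.3213  0.0162] [0.0019 0.0019]
castor_fork [(array([281., 150.]), 0.79)] [(array([223., 233.]), 
[... 384 characters left out ...]
[432., 244.]), 0.52)] [(array([221., 275.]), 0.7)]
    [ 0.7313  0.1039 -0.0039] [0.0034 0.0034]
wheel [(array([292., 224.]), 0.65), (array([282., 148.]), 0.65)] [(array([301., 235.]), 0.88)]
    [ 0.5697 -0.0495  0.0051] [0.0013 0.0013]
{'time': 1.2, 'qpos': array([ 1.079 ,  0.342 ,  1.5241,  0.    ,  1.2754, -0.146 ]), 'qvel': array([-0.0002,  0.    ,  0.001 ,  0.0002, -0.0017, -0.0002]), 'joint_efforts': array([  0.0005, -43.114 , -24.4486,   0.0718,   0.0482,   0.    ]), 'tool_pos': array([0.1779, 0.4939, 0.2267]), 'tool_rot': array([ 3.1416, -0.0001,  1.2251]), 'contact_force': array([0.0655, 0.0658, 0.0568]), 'torque': array([-0.0086, -0.0353,  0.0011]), 'opening': 0.09150041746580229}
```

View pics/t0.png

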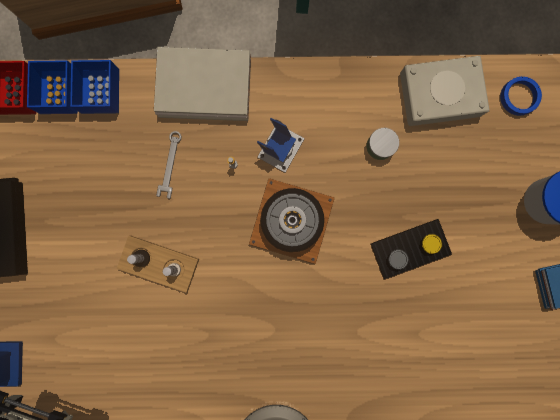

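View pics/s0.png

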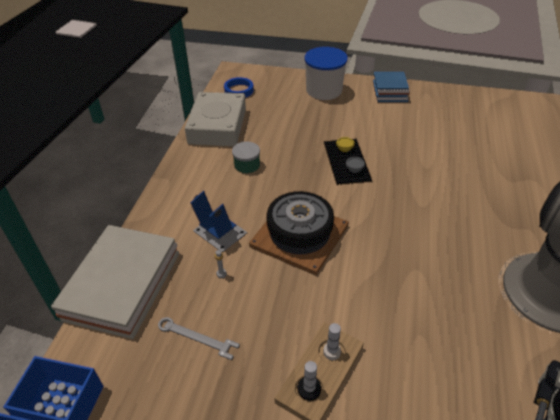

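The top view shows the yellow cap at (432,244), the hub at (292,219) and the white-disc driver at (172,270). In the side view they are at (346,144), (300,210) and (334,340). The network positions agree, so I'll refine them next.

Run:
```python
from h import *
np.set_printoptions(precision=4,suppress=True)
t=read_camera("top"); s=read_camera("side")
def yel(p):
    h=cv2.cvtColor(p["img"],cv2.COLOR_RGB2HSV); return cv2.inRange(h,(20,120,90),(35,255,255))
for nm,p,c in (("t",t,(432,244)),("s",s,(346,144))):
    m=yel(p); M=np.zeros_like(m); M[c[1]-20:c[1]+20,c[0]-20:c[0]+20]=m[c[1]-20:c[1]+20,c[0]-20:c[0]+20]
    ys,xs=np.nonzero(M); print(nm,"yellow",xs.mean(),ys.mean(),len(xs),xs.min(),xs.max(),ys.min(),ys.max(), atz(p,(xs.mean(),ys.mean()),0.030))
for n in ["cap_centre","wheel","driver_centre","old_cap_centre","wide_driver_centre"]:
  for nm,p in (("t",t),("s",s)):
    for r in nets.regions_of(p,n)[:1]:
        ys,xs=np.nonzero(r["region"]); c=(xs.mean(),ys.mean()); print(n,nm,round(r["score"],2),len(xs),np.round(c,1),xs.min(),xs.max(),ys.min(),ys.max(),"z.03",atz(p,c,.03)[:2],"z.08",atz(p,c,.083)[:2])
def crop(p,c,r=28,k=10): 
    c=np.round(c).astype(int); return cv2.resize(p["img"][c[1]-r:c[1]+r,c[0]-r:c[0]+r],(280,280),interpolation=cv2.INTER_CUBIC)
im=np.vstack([np.hstack([crop(p,c) for c in cs]) for p,cs in ((t,[(292,219),(172,268)]),(s,[(300,212),(334,338)]))])
cv2.imwrite("pics/c0.png",im[:,:,::-1])
```

```text
t yellow 431.56907894736844 243.48355263157896 304 422 441 234 253 [ 0.5131 -0.4065  0.03  ]
s yellow 344.8205128205128 142.17307692307693 156 336 353 137 148 [ 0.5107 -0.4076  0.03  ]
cap_centre t 0.76 283 [431.  243.8] 422 440 235 253 z.03 [ 0.5124 -0.4049] z.08 [ 0.5129 -0.389 ]
cap_centre s 0.63 174 [344.3 143.5] 337 352 137 150 z.03 [ 0.5113 -0.4013] z.08 [ 0.5069 -0.3302]
wheel t 0.8 3115 [292.1 219.6] 262 323 188 250 z.03 [ 0.5789 -0.0493] z.08 [ 0.5766 -0.0479]
wheel s 0.6 3119 [299.5 219.5] 266 333 191 248 z.03 [ 0.5803 -0.0757] z.08 [ 0.5717 -0.0244]
driver_centre t 0.67 104 [232.  162.3] 227 237 156 168 z.03 [0.7293 0.1045] z.08 [0.7209 0.0996]
driver_centre s 0.69 475 [332.5 343. ] 323 340 324 360 z.03 [0.454  0.2447] z.08 [0.453  0.2767]
old_cap_centre t 0.63 334 [398.1 258.9] 388 408 249 268 z.03 [ 0.4749 -0.3194] z.08 [ 0.477 -0.307]
old_cap_centre s 0.51 197 [354.1 164.6] 346 362 158 172 z.03 [ 0.4735 -0.3124] z.08 [ 0.4713 -0.2467]
wide_driver_centre t 0.77 294 [139.  258.1] 127 149 250 266 z.03 [0.4851 0.3433] z.08 [0.4867 0.3286]
wide_driver_centre s 0.83 679 [309.1 383.6] 297 320 362 401 z.03 [0.4843 0.3378] z.08 [0.4815 0.3642]
```

View pics/c0.png

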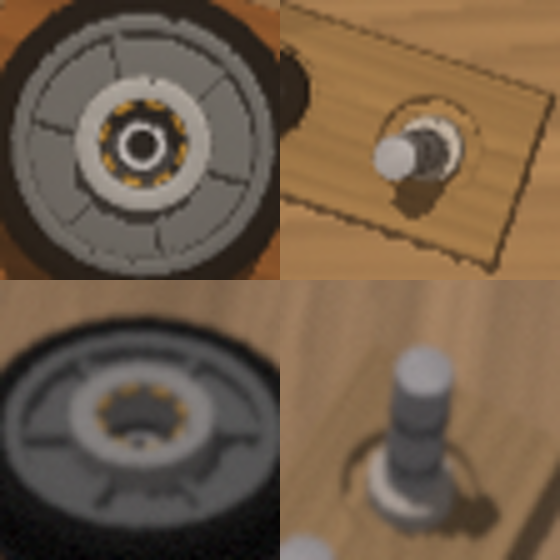

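The crop shows the hub ring centred at top pixel (292.2,219.4) and side pixel (300,210.6). The driver handle top is centred at top pixel (166.7,271.0) and side pixel (334.6,328.3). The pocket is empty round the disc.

```bash
cat >> h.py <<'E'
def plan(target,yaw=None):
    o=robot.observe(); p=o["tool_pos"]; R=Ro.from_euler("xyz",o["tool_rot"]).as_matrix()
    np.set_printoptions(precision=4,suppress=True)
    dy=0 if yaw is None else yaw-o["tool_rot"][2]; dy=(dy+np.pi)%(2*np.pi)-np.pi
    R2=R if yaw is None else Ro.from_euler("xyz",[np.pi,0,yaw]).as_matrix()
    print("pos",p,"rot",o["tool_rot"],"F",o["contact_force"],"open",round(o["opening"],4),"t",round(o["time"],2))
    print("turn tool z",-dy,"then shift",R2.T@(np.array(target)-p))
E
python3 - <<'E'
from h import *
np.set_printoptions(precision=4,suppress=True)
t=read_camera("top"); s=read_camera("side")
for n,a,b,z in (("hub",(292.2,219.4),(300,210.6),.089),("drvtop",(166.7,271),(334.6,328.3),.104),("cap",(431.57,243.5),(344.8,142.2),.03)):
    print(n,tri([ray(t,a),ray(s,b)]),atz(t,a,z),atz(s,b,z))
plan((0.45,0.10,0.227),0.40)
E
```

```text
hub (array([ 0.576 , -0.0483,  0.0878]), [np.float64(0.0009275245184171828), np.float64(0.0009275245184171196)]) [ 0.5768 -0.0481  0.089 ] [ 0.5748 -0.0471  0.089 ]
drvtop (array([0.4543, 0.2566, 0.101 ]), [np.float64(0.0011752596455244918), np.float64(0.0011752596455245122)]) [0.4557 0.256  0.104 ] [0.4531 0.2583 0.104 ]
cap (array([ 0.5119, -0.4064,  0.0307]), [np.float64(0.0011973771902302854), np.float64(0.0011973771902303687)]) [ 0.5131 -0.4065  0.03  ] [ 0.5108 -0.4074  0.03  ]
pos [0.1779 0.494  0.2268] rot [-3.1416 -0.0002  1.225 ] F [-0.7247  0.0312  0.3654] open 0.0923 t 1.9
turn tool z 0.8250460731856992 then shift [ 0.0972  0.4688 -0.0002]
```

Emit:
{"api": "carry_out", "payload": {
  "translation": [
    [0,0,0],
    [0,0,0],
    [0,0,0],
    [0,0,0],
    [0,0,0],
    [0,0,0]
  ],
  "turn": [
    [0,0,0.1375],
    [0,0,0.1375],
    [0,0,0.1375],
    [0,0,0.1375],
    [0,0,0.1375],
    [0,0,0.1375]
  ],
  "gripper": [-1,-1,-0.6,-0.5,-0.5,-0.5],
  "squeeze": 12
}}

```text
time: 2.5
tool_pos: [0.1779, 0.494, 0.2267]
tool_rot: [-3.142, -0.0, 0.394]
contact_force: [-0.7, -0.2, -0.8]
opening: 0.0698
```

Emit:
{"api": "carry_out", "payload": {
  "translation": [
    [0.0097,0.0469,0],
    [0.0097,0.0469,0],
    [0.0097,0.0469,0],
    [0.0097,0.0469,0],
    [0.0097,0.0469,0],
    [0.0097,0.0469,0],
    [0.0097,0.0469,0],
    [0.0097,0.0469,0],
    [0.0097,0.0469,0],
    [0.0097,0.0469,0]
  ],
  "turn": [
    [0,0,0],
    [0,0,0],
    [0,0,0],
    [0,0,0],
    [0,0,0],
    [0,0,0],
    [0,0,0],
    [0,0,0],
    [0,0,0],
    [0,0,0]
  ],
  "gripper": [-0.5,-0.5,-0.5,-0.5,-0.5,-0.5,-0.5,-0.5,-0.5,-0.5]
}}

```text
time: 3.5
tool_pos: [0.4508, 0.0979, 0.227]
tool_rot: [3.142, -0.001, 0.4]
contact_force: [0.2, 1.5, -0.4]
opening: 0.069
```

```bash
python3 -c "
from h import *
plan((0.512,-0.407,0.12),0.40)"
```

```text
pos [0.4508 0.0979 0.227 ] rot [ 3.1416 -0.0008  0.3998] F [ 0.2272  1.4544 -0.3623] open 0.069 t 3.5
turn tool z -0.0002427082855298579 then shift [-0.1402  0.4889  0.107 ]
```

Emit:
{"api": "carry_out", "payload": {
  "translation": [
    [-0.0117,0.0407,0.0089],
    [-0.0117,0.0407,0.0089],
    [-0.0117,0.0407,0.0089],
    [-0.0117,0.0407,0.0089],
    [-0.0117,0.0407,0.0089],
    [-0.0117,0.0407,0.0089],
    [-0.0117,0.0407,0.0089],
    [-0.0117,0.0407,0.0089],
    [-0.0117,0.0407,0.0089],
    [-0.0117,0.0407,0.0089]
  ],
  "turn": [
    [0,0,0],
    [0,0,0],
    [0,0,0],
    [0,0,0],
    [0,0,0],
    [0,0,0],
    [0,0,0],
    [0,0,0],
    [0,0,0],
    [0,0,0]
  ],
  "gripper": [-0.5,-0.5,-0.5,-0.5,-0.5,-0.5,-0.5,-0.5,-0.5,-0.5]
}}

```text
time: 4.5
tool_pos: [0.5006, -0.3225, 0.1373]
tool_rot: [-3.142, -0.0, 0.4]
contact_force: [1.4, 0.0, 0.7]
opening: 0.0689
```

Emit:
{"api": "carry_out", "payload": {
  "translation": [
    [-0.0116,0.041,0.009],
    [-0.0116,0.041,0.009],
    [0,0,0],
    [0,0,0]
  ],
  "turn": [
    [0,0,0],
    [0,0,0],
    [0,0,0],
    [0,0,0]
  ],
  "gripper": [-0.5,-0.5,-0.5,-0.5]
}}

```text
time: 4.9
tool_pos: [0.5106, -0.4056, 0.1186]
tool_rot: [-3.14, 0.0, 0.398]
contact_force: [-0.7, -0.4, 1.2]
opening: 0.0692
```

```bash
python3 -c "
from h import *
s=read_camera('side');t=read_camera('top')
c=lambda p,x,y,r: cv2.resize(p['img'][y-r:y+r,x-r:x+r],(380,380),interpolation=cv2.INTER_CUBIC)
cv2.imwrite('pics/c1.png',np.hstack([c(t,425,245,45),c(s,345,140,45)])[:,:,::-1])
plan((0.512,-0.407,0.021),0.40)"
```

```text
pos [ 0.5113 -0.4042  0.1198] rot [-3.1409 -0.0001  0.4006] F [ 0.1344  0.5561 -0.8546] open 0.0687 t 5.0
turn tool z 0.0006036436114777999 then shift [-0.0004  0.0029  0.0988]
```

View pics/c1.png

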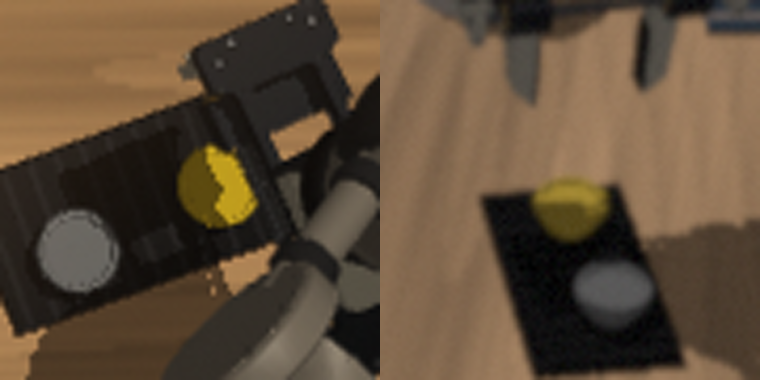

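The top crop shows the cap at about (215,188) and the arm beside it, displaced by parallax. In the side crop the fingers straddle the cap, with a finger on each side of it. Descending now.

Emit:
{"api": "carry_out", "payload": {
  "translation": [
    [0,0.002,0.02],
    [0,0,0.02],
    [0,0,0.02],
    [0,0,0.015],
    [0,0,0.012],
    [0,0,0.008],
    [0,0,0.004],
    [0,0,0],
    [0,0,0]
  ],
  "turn": [
    [0,0,0],
    [0,0,0],
    [0,0,0],
    [0,0,0],
    [0,0,0],
    [0,0,0],
    [0,0,0],
    [0,0,0],
    [0,0,0]
  ],
  "gripper": [-0.5,-0.5,-0.5,-0.5,-0.5,-0.5,-0.5,-0.5,-0.5]
}}

```text
time: 5.9
tool_pos: [0.5123, -0.4074, 0.0213]
tool_rot: [3.141, -0.0, 0.4]
contact_force: [0.7, -0.5, 0.3]
opening: 0.0689
```

Emit:
{"api": "carry_out", "payload": {
  "translation": [
    [0,0,0],
    [0,0,0],
    [0,0,0],
    [0,0,0],
    [0,0,0],
    [0,0,0]
  ],
  "turn": [
    [0,0,0],
    [0,0,0],
    [0,0,0],
    [0,0,0],
    [0,0,0],
    [0,0,0]
  ],
  "gripper": [0.3,0.6,0.6,0.6,0.6,0.6],
  "squeeze": 12
}}

```text
time: 6.5
tool_pos: [0.5121, -0.4072, 0.021]
tool_rot: [3.141, -0.0, 0.4]
contact_force: [-0.4, -0.5, 1.9]
opening: 0.0491
```

Gripped at 49 mm. Lift and carry to above the hub.

Emit:
{"api": "carry_out", "payload": {
  "translation": [
    [0,0,-0.008],
    [0,0,-0.02],
    [0,0,-0.03],
    [0,0,-0.03],
    [0,0,-0.03],
    [0,0,-0.01],
    [0,0,0]
  ],
  "turn": [
    [0,0,0],
    [0,0,0],
    [0,0,0],
    [0,0,0],
    [0,0,0],
    [0,0,0],
    [0,0,0]
  ],
  "gripper": [0.6,0.6,0.6,0.6,0.6,0.6,0.6]
}}

```text
time: 7.2
tool_pos: [0.5125, -0.4075, 0.1503]
tool_rot: [3.139, -0.001, 0.4]
contact_force: [-0.8, -0.2, -0.9]
opening: 0.0495
```

```bash
python3 -c "
from h import *
plan((0.576,-0.048,0.15),0.40)"
```

```text
pos [ 0.5125 -0.4075  0.1503] rot [ 3.1387 -0.0012  0.4001] F [-0.829  -0.1667 -0.9129] open 0.0495 t 7.2
turn tool z 0.00010433545420918122 then shift [ 0.1985 -0.3064  0.0003]
```

Emit:
{"api": "carry_out", "payload": {
  "translation": [
    [0.0198,-0.0306,0],
    [0.0198,-0.0306,0],
    [0.0198,-0.0306,0],
    [0.0198,-0.0306,0],
    [0.0198,-0.0306,0],
    [0.0198,-0.0306,0],
    [0.0198,-0.0306,0],
    [0.0198,-0.0306,0],
    [0.0198,-0.0306,0],
    [0.0198,-0.0306,0]
  ],
  "turn": [
    [0,0,0],
    [0,0,0],
    [0,0,0],
    [0,0,0],
    [0,0,0],
    [0,0,0],
    [0,0,0],
    [0,0,0],
    [0,0,0],
    [0,0,0]
  ],
  "gripper": [0.6,0.6,0.6,0.6,0.6,0.6,0.6,0.6,0.6,0.6]
}}

```text
time: 8.2
tool_pos: [0.5742, -0.0464, 0.1465]
tool_rot: [-3.139, 0.003, 0.4]
contact_force: [0.9, -0.7, -0.5]
opening: 0.0492
```

Emit:
{"api": "carry_out", "payload": {
  "translation": [
    [0,0,0.01],
    [0,0,0.01],
    [0,0,0],
    [0,0,0]
  ],
  "turn": [
    [0,0,0],
    [0,0,0],
    [0,0,0],
    [0,0,0]
  ],
  "gripper": [0.6,0.6,0.6,0.6]
}}

```text
time: 8.6
tool_pos: [0.5746, -0.0493, 0.1277]
tool_rot: [-3.141, 0.002, 0.398]
contact_force: [-0.5, -0.4, -0.7]
opening: 0.049
```

```bash
python3 -c "
from h import *
s=read_camera('side');t=read_camera('top')
c=lambda p,x,y,r: cv2.resize(p['img'][y-r:y+r,x-r:x+r],(380,380),interpolation=cv2.INTER_CUBIC)
cv2.imwrite('pics/c2.png',np.hstack([c(t,292,219,40),c(s,300,200,40)])[:,:,::-1])
plan((0.576,-0.048,0.13),0.40)
for p in (t,s):
  h=cv2.cvtColor(p['img'],cv2.COLOR_RGB2HSV); m=cv2.inRange(h,(20,120,60),(35,255,255)); m[:150]=0;m[260:]=0;m[:,:250]=0;m[:,340:]=0
  n,l,st,ce=cv2.connectedComponentsWithStats(m); i=1+np.argmax(st[1:,4]); print(st[i],ce[i],[atz(p,ce[i],z)[:2] for z in (.14,.135)])
o=robot.observe(); q=o['tool_pos']; print('expected cap flange px',proj(t,q+[0,0,.012]),proj(s,q+[0,0,.0085]))
"
```

```text
pos [ 0.5752 -0.0493  0.1287] rot [-3.1416 -0.      0.3984] F [ 0.0572 -0.4529 -1.3997] open 0.0494 t 8.7
turn tool z -0.0016329046322365315 then shift [ 0.0012 -0.0008 -0.0013]Traceback (most recent call last):
  File "<string>", line 9, in <module>
    n,l,st,ce=cv2.connectedComponentsWithStats(m); i=1+np.argmax(st[1:,4]); print(st[i],ce[i],[atz(p,ce[i],z)[:2] for z in (.14,.135)])
                                                       ~~~~~~~~~^^^^^^^^^^
    return _wrapfunc(a, 'argmax', axis=axis, out=out, **kwds)
    return bound(*args, **kwds)
ValueError: attempt to get argmax of an empty sequence
```

View pics/c2.png

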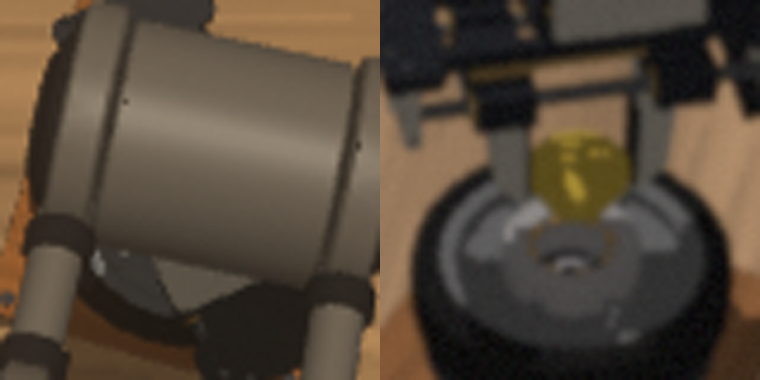

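The top view is blocked by the arm. In the side crop the cap is held upright just above the recess, with the flange spanning (530..632,130..198). I'll check the side-camera offset with the cap itself.

```bash
python3 -c "
from h import *
s=read_camera('side')
o=robot.observe(); q=o['tool_pos']; print(q)
h=cv2.cvtColor(s['img'],cv2.COLOR_RGB2HSV); m=cv2.inRange(h,(20,90,40),(36,255,255)); m[:150]=0;m[230:]=0;m[:,:270]=0;m[:,330:]=0
n,l,st,ce=cv2.connectedComponentsWithStats(m); i=1+np.argmax(st[1:,4]); print(st[i],ce[i])
# model silhouette: flange top circle, bottom and skirt
a=np.linspace(0,6.28,60); pts=[]
for r,z in ((.025,.012),(.025,.005),(.018,.002),(.0205,-.003),(.014,-.013)):
  pts+= [proj(s,q+[r*np.cos(x),r*np.sin(x),z]) for x in a]
M=np.zeros((420,560),np.uint8); cv2.fillConvexPoly(M,cv2.convexHull(np.array(pts,np.float32)).astype(int),1); ys,xs=np.nonzero(M)
print('model',xs.min(),xs.max(),ys.min(),ys.max(),xs.mean(),ys.mean())
print('dish',[ (d['pixel'],d['score']) for d in nets.tip_of(s,'cap_dish')[:1]],proj(s,q+[0,0,.009]))
print('hub pred', proj(s,(.576,-.048,.089)), [ (d['pixel'],d['score']) for d in nets.tip_of(s,'hub_face')[:1]])
"
```

```text
[ 0.57528499 -0.04914367  0.12889932]
[291 187  22  20 325] [301.28307692 195.89230769]
model 289 311 186 205 299.92245989304814 194.96791443850267
dish [([298.3, 195.5], 0.89)] [np.float64(300.413592108841), np.float64(194.4280652844448)]
hub pred [np.float64(299.5675457141868), np.float64(210.2710314135279)] [([296.7, 210.6], 0.75)]
```

Emit:
{"api": "carry_out", "payload": {
  "translation": [
    [0.0016,0.0006,0],
    [0,0,0.008],
    [0,0,0.008],
    [0,0,0.006],
    [0,0,0.004],
    [0,0,0.003],
    [0,0,0.002],
    [0,0,0.001],
    [0,0,0],
    [0,0,0]
  ],
  "turn": [
    [0,0,0],
    [0,0,0],
    [0,0,0],
    [0,0,0],
    [0,0,0],
    [0,0,0],
    [0,0,0],
    [0,0,0],
    [0,0,0],
    [0,0,0]
  ],
  "gripper": [0.6,0.6,0.6,0.6,0.6,0.6,0.6,0.6,0.6,0.6]
}}

```text
time: 9.85
tool_pos: [0.5771, -0.0481, 0.0969]
tool_rot: [3.141, -0.0, 0.4]
contact_force: [0.1, -0.4, 1.1]
opening: 0.0494
```

Emit:
{"api": "carry_out", "payload": {
  "translation": [
    [0,0,0.001],
    [0,0,0.001],
    [0,0,0]
  ],
  "turn": [
    [0,0,0],
    [0,0,0],
    [0,0,0]
  ],
  "gripper": [0.6,0.6,0.6]
}}

```text
time: 10.15
tool_pos: [0.5769, -0.0481, 0.0947]
tool_rot: [3.142, -0.0, 0.4]
contact_force: [-0.1, -0.1, 0.5]
opening: 0.0491
```

Emit:
{"api": "carry_out", "payload": {
  "translation": [
    [0,0,0.0005],
    [0,0,0.0005],
    [0,0,0]
  ],
  "turn": [
    [0,0,0],
    [0,0,0],
    [0,0,0]
  ],
  "gripper": [0.6,0.6,0.6]
}}

```text
time: 10.45
tool_pos: [0.577, -0.0482, 0.0938]
tool_rot: [3.141, -0.0, 0.4]
contact_force: [-0.5, -0.8, 0.0]
opening: 0.0491
```

Emit:
{"api": "carry_out", "payload": {
  "translation": [
    [0,0,0.0005],
    [0,0,0.0005],
    [0,0,0]
  ],
  "turn": [
    [0,0,0],
    [0,0,0],
    [0,0,0]
  ],
  "gripper": [0.6,0.6,0.6]
}}

```text
time: 10.75
tool_pos: [0.577, -0.0482, 0.0928]
tool_rot: [3.141, -0.0, 0.4]
contact_force: [0.5, -1.8, 1.2]
opening: 0.0491
```

```bash
python3 -c "
from h import *
s=read_camera('side')
cv2.imwrite('pics/c3.png',cv2.resize(s['img'][165:245,260:340],(480,480),interpolation=cv2.INTER_CUBIC)[:,:,::-1]);plan((0,0,0))"
```

```text
pos [ 0.577  -0.0482  0.0928] rot [ 3.1414 -0.0002  0.4   ] F [ 0.3667 -2.1887  1.1107] open 0.0488 t 10.8
turn tool z -0.0 then shift [-0.5127 -0.2691  0.0926]
```

View pics/c3.png

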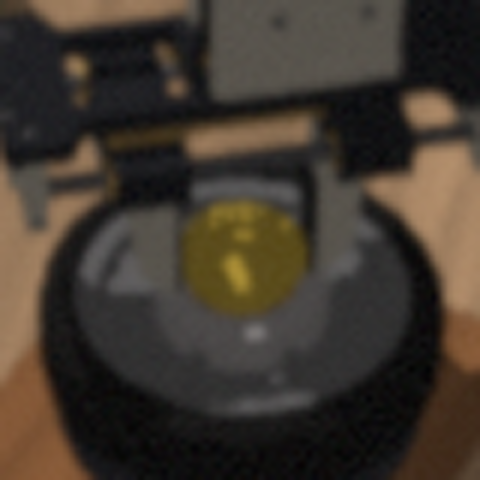

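The cap sits in the recess between the fingers, centred at about (245,255). The −2 N side force suggests I'm slightly off in +y, so I'll ease over, touch down and release.

Emit:
{"api": "carry_out", "payload": {
  "translation": [
    [-0.0003,0.0007,0],
    [0,0,0.0005],
    [0,0,0]
  ],
  "turn": [
    [0,0,0],
    [0,0,0],
    [0,0,0]
  ],
  "gripper": [0.6,0.6,0.6]
}}

```text
time: 11.1
tool_pos: [0.5769, -0.0488, 0.0922]
tool_rot: [-3.141, 0.0, 0.4]
contact_force: [-0.8, -0.7, 1.5]
opening: 0.0495
```

Emit:
{"api": "carry_out", "payload": {
  "translation": [
    [0,0,0],
    [0,0,0],
    [0,0,0],
    [0,0,0],
    [0,0,0]
  ],
  "turn": [
    [0,0,0],
    [0,0,0],
    [0,0,0],
    [0,0,0],
    [0,0,0]
  ],
  "gripper": [0,-0.2,-0.4,-0.5,-0.5]
}}

```text
time: 11.6
tool_pos: [0.5769, -0.0487, 0.0921]
tool_rot: [-3.141, 0.0, 0.4]
contact_force: [0.1, 0.5, 0.4]
opening: 0.0686
```

Emit:
{"api": "carry_out", "payload": {
  "translation": [
    [0,0,-0.01],
    [0,0,-0.02],
    [0,0,-0.03],
    [0,0,-0.04],
    [0,0,0],
    [0,0,0]
  ],
  "turn": [
    [0,0,0],
    [0,0,0],
    [0,0,0],
    [0,0,0],
    [0,0,0.1225],
    [0,0,0.1225]
  ],
  "gripper": [-0.5,-0.5,-0.5,-0.5,-0.5,-0.5]
}}

```text
time: 12.2
tool_pos: [0.5777, -0.0489, 0.1948]
tool_rot: [3.14, -0.004, 0.15]
contact_force: [0.1, -0.3, -0.2]
opening: 0.0689
```

Emit:
{"api": "carry_out", "payload": {
  "translation": [
    [0,0,0],
    [0,0,0],
    [0,0,0],
    [0,0,0]
  ],
  "turn": [
    [0,0,0.1225],
    [0,0,0.1225],
    [0,0,0.1225],
    [0,0,0.1225]
  ],
  "gripper": [-0.5,-0.5,-0.5,-0.5]
}}

```text
time: 12.6
tool_pos: [0.577, -0.0488, 0.1931]
tool_rot: [-3.141, -0.001, -0.34]
contact_force: [-0.7, -0.4, -1.2]
opening: 0.0687
```

```bash
python3 -c "
from h import *
plan((0.4545,0.257,0.19),-0.335)"
```

```text
pos [ 0.577  -0.0488  0.1931] rot [-3.1414 -0.0007 -0.34  ] F [-0.6667 -0.4045 -1.1578] open 0.0687 t 12.6
turn tool z -0.004976567079953753 then shift [-0.2162 -0.2485  0.0031]
```

Emit:
{"api": "carry_out", "payload": {
  "translation": [
    [-0.0239,-0.0276,0],
    [-0.0239,-0.0276,0],
    [-0.0239,-0.0276,0],
    [-0.0239,-0.0276,0],
    [-0.0239,-0.0276,0],
    [-0.0239,-0.0276,0],
    [-0.0239,-0.0276,0],
    [-0.0239,-0.0276,0],
    [-0.0239,-0.0276,0],
    [0,0,0]
  ],
  "turn": [
    [0,0,0],
    [0,0,0],
    [0,0,0],
    [0,0,0],
    [0,0,0],
    [0,0,0],
    [0,0,0],
    [0,0,0],
    [0,0,0],
    [0,0,0]
  ],
  "gripper": [-0.5,-0.5,-0.5,-0.5,-0.5,-0.5,-0.5,-0.5,-0.5,-0.5]
}}

```text
time: 13.6
tool_pos: [0.4538, 0.2598, 0.1931]
tool_rot: [-3.14, 0.0, -0.331]
contact_force: [0.2, -0.4, -0.8]
opening: 0.0688
```

```bash
python3 -c "
from h import *
s=read_camera('side');t=read_camera('top')
c=lambda p,x,y,r: cv2.resize(p['img'][y-r:y+r,x-r:x+r],(380,380),interpolation=cv2.INTER_CUBIC)
cv2.imwrite('pics/c4.png',np.vstack([np.hstack([c(t,292,219,30),c(s,300,205,30)]),np.hstack([c(t,172,268,40),c(s,334,320,40)])])[:,:,::-1][:,:,:])
im=cv2.imread('pics/c4.png'); cv2.imwrite('pics/c4.png',cv2.resize(im,(600,600)))
for p in (t,s):
  h=cv2.cvtColor(p['img'],cv2.COLOR_RGB2HSV); m=cv2.inRange(h,(20,110,50),(36,255,255)); m[:180]=0;m[240:]=0;m[:,:270]=0;m[:,330:]=0
  n,l,st,ce=cv2.connectedComponentsWithStats(m); i=1+np.argmax(st[1:,4]); print(st[i],ce[i],atz(p,ce[i],.103))
plan((0.4555,0.2565,0.05))
for q in (.4555,.2565,.104),(.4555,.2565,.028): print(proj(t,q),proj(s,q))"
```

```text
[282 209  21  21 342] [292.15789474 219.04678363] [ 0.5770865  -0.04768401  0.103     ]
[290 198  21  19 322] [300.1242236  206.72981366] [ 0.5745307  -0.04556199  0.103     ]
pos [0.4552 0.257  0.1928] rot [-3.1413 -0.0008 -0.3329] F [ 0.374   0.1059 -0.1039] open 0.0691 t 13.7
turn tool z -0.0 then shift [0.0003 0.0004 0.1428]
[np.float64(166.4834935229132), np.float64(271.0709119591833)] [np.float64(333.4391148331851), np.float64(327.2233113148814)]
[np.float64(173.12999286350953), np.float64(269.29371168951843)] [np.float64(330.78136581866704), np.float64(348.59643123337474)]
```

View pics/c4.png

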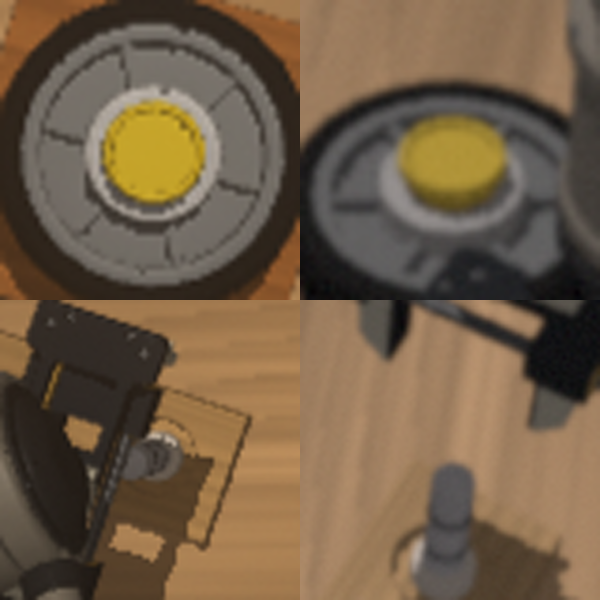

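Upper crops: the cap is level and concentric on the hub, standing proud. Lower crops: the gripper is above the driver and the handle stands free. Descending to it.

Emit:
{"api": "carry_out", "payload": {
  "translation": [
    [0.0003,0.0004,0.02],
    [0,0,0.025],
    [0,0,0.025],
    [0,0,0.025],
    [0,0,0.02],
    [0,0,0.015],
    [0,0,0.009],
    [0,0,0.004],
    [0,0,0],
    [0,0,0]
  ],
  "turn": [
    [0,0,0],
    [0,0,0],
    [0,0,0],
    [0,0,0],
    [0,0,0],
    [0,0,0],
    [0,0,0],
    [0,0,0],
    [0,0,0],
    [0,0,0]
  ],
  "gripper": [-0.5,-0.5,-0.5,-0.5,-0.5,-0.5,-0.5,-0.5,-0.5,-0.5],
  "squeeze": 10
}}

```text
time: 14.7
tool_pos: [0.4562, 0.256, 0.0499]
tool_rot: [-3.141, -0.001, -0.335]
contact_force: [-0.1, 0.1, -0.3]
opening: 0.0688
```

Emit:
{"api": "carry_out", "payload": {
  "translation": [
    [0,0,0],
    [0,0,0],
    [0,0,0],
    [0,0,0],
    [0,0,0],
    [0,0,0],
    [0,0,0],
    [0,0,0],
    [0,0,0],
    [0,0,0]
  ],
  "turn": [
    [0,0,0],
    [0,0,0],
    [0,0,0],
    [0,0,0],
    [0,0,0],
    [0,0,0],
    [0,0,0],
    [0,0,0],
    [0,0,0],
    [0,0,0]
  ],
  "gripper": [-0.3,-0.1,0.1,0.3,0.5,0.7,0.9,0.9,0.9,0.9]
}}

```text
time: 15.7
tool_pos: [0.4555, 0.256, 0.0492]
tool_rot: [3.142, 0.0, -0.335]
contact_force: [-0.6, 1.4, 0.2]
opening: 0.0219
```

Emit:
{"api": "carry_out", "payload": {
  "translation": [
    [0,0,0],
    [0,0,0],
    [0,0,0]
  ],
  "turn": [
    [0,0,0],
    [0,0,0],
    [0,0,0]
  ],
  "gripper": [0.9,0.9,0.9],
  "squeeze": 58
}}

```text
time: 16.0
tool_pos: [0.4555, 0.256, 0.0492]
tool_rot: [3.142, 0.0, -0.335]
contact_force: [-0.8, -0.2, -0.4]
opening: 0.0211
```

Emit:
{"api": "carry_out", "payload": {
  "translation": [
    [0,0,-0.01],
    [0,0,-0.02],
    [0,0,-0.03],
    [0,0,-0.03],
    [0,0,-0.025],
    [0,0,-0.01],
    [0,0,0],
    [0,0,0]
  ],
  "turn": [
    [0,0,0],
    [0,0,0],
    [0,0,0],
    [0,0,0],
    [0,0,0],
    [0,0,0],
    [0,0,0],
    [0,0,0]
  ],
  "gripper": [0.9,0.9,0.9,0.9,0.9,0.9,0.9,0.9]
}}

```text
time: 16.8
tool_pos: [0.455, 0.2557, 0.1733]
tool_rot: [3.141, 0.001, -0.335]
contact_force: [0.0, 0.0, -2.5]
opening: 0.0215
```

```bash
python3 -c "
from h import *
plan((0.577,-0.0485,0.174),-0.335)"
```

```text
pos [0.455  0.2557 0.1733] rot [ 3.1406  0.0012 -0.3351] F [ 0.0095  0.0108 -2.4595] open 0.0215 t 16.8
turn tool z -5.486459974468616e-05 then shift [ 0.2152  0.2472 -0.0007]
```

Emit:
{"api": "carry_out", "payload": {
  "translation": [
    [0.0215,0.0247,0],
    [0.0215,0.0247,0],
    [0.0215,0.0247,0],
    [0.0215,0.0247,0],
    [0.0215,0.0247,0],
    [0.0215,0.0247,0],
    [0.0215,0.0247,0],
    [0.0215,0.0247,0],
    [0.0215,0.0247,0],
    [0.0215,0.0247,0]
  ],
  "turn": [
    [0,0,0],
    [0,0,0],
    [0,0,0],
    [0,0,0],
    [0,0,0],
    [0,0,0],
    [0,0,0],
    [0,0,0],
    [0,0,0],
    [0,0,0]
  ],
  "gripper": [0.9,0.9,0.9,0.9,0.9,0.9,0.9,0.9,0.9,0.9]
}}

```text
time: 17.8
tool_pos: [0.5769, -0.0491, 0.1721]
tool_rot: [3.141, 0.004, -0.335]
contact_force: [-0.2, 0.2, -1.9]
opening: 0.0212
```

Emit:
{"api": "carry_out", "payload": {
  "translation": [
    [0,0,0.01],
    [0,0,0.005],
    [0,0,0],
    [0,0,0]
  ],
  "turn": [
    [0,0,0],
    [0,0,0],
    [0,0,0],
    [0,0,0]
  ],
  "gripper": [0.9,0.9,0.9,0.9]
}}

```text
time: 18.2
tool_pos: [0.5769, -0.0468, 0.1586]
tool_rot: [-3.142, 0.002, -0.334]
contact_force: [-0.2, 0.7, -1.3]
opening: 0.0214
```

```bash
python3 -c "
from h import *
s=read_camera('side')
cv2.imwrite('pics/c5.png',cv2.resize(s['img'][150:240,255:345],(540,540),interpolation=cv2.INTER_CUBIC)[:,:,::-1]);plan((0.577,-0.0485,0.14))
q=robot.observe()['tool_pos']
for z in (-.035,-.021): print('disc',proj(s,q+[0,0,z]))
print('dish at cap',proj(s,(.577,-.0485,.1025)),(np.array(proj(s,q+[0,0,-.035]))-[255,150])*6)"
```

```text
pos [ 0.5772 -0.0469  0.1591] rot [-3.1414  0.0005 -0.3337] F [-0.1182 -0.3454 -1.9685] open 0.0214 t 18.25
turn tool z -0.0 then shift [0.0004 0.0015 0.0191]
disc [np.float64(299.2888878102423), np.float64(199.4394078754342)]
disc [np.float64(299.41215422604955), np.float64(194.88921352359017)]
dish at cap [np.float64(299.2980599249036), np.float64(205.8624625064905)] [265.7333 296.6364]
```

View pics/c5.png

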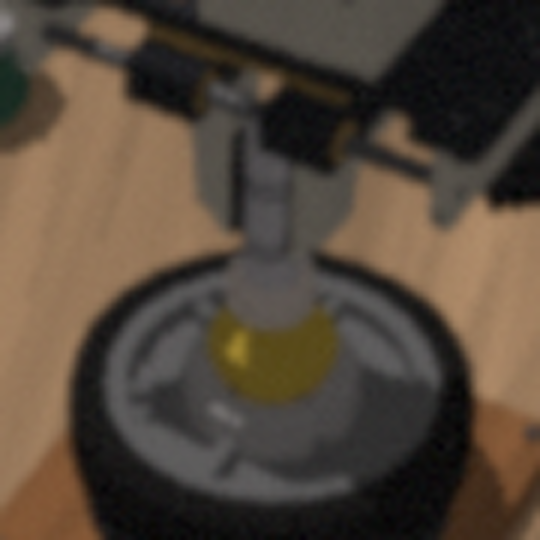

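The side crop shows the white disc at about (272,300), directly above the cap at (273,345), and not touching it. I'll approach the dish now.

Emit:
{"api": "carry_out", "payload": {
  "translation": [
    [0.0003,0.001,0.006],
    [0,0,0.005],
    [0,0,0.004],
    [0,0,0.002],
    [0,0,0.001],
    [0,0,0],
    [0,0,0]
  ],
  "turn": [
    [0,0,0],
    [0,0,0],
    [0,0,0],
    [0,0,0],
    [0,0,0],
    [0,0,0],
    [0,0,0]
  ],
  "gripper": [0.9,0.9,0.9,0.9,0.9,0.9,0.9]
}}

```text
time: 18.95
tool_pos: [0.5775, -0.0491, 0.1413]
tool_rot: [-3.141, -0.0, -0.335]
contact_force: [0.0, 0.9, -1.9]
opening: 0.0213
```

Emit:
{"api": "carry_out", "payload": {
  "translation": [
    [0,0,0.001],
    [0,0,0.001],
    [0,0,0.001],
    [0,0,0]
  ],
  "turn": [
    [0,0,0],
    [0,0,0],
    [0,0,0],
    [0,0,0]
  ],
  "gripper": [0.9,0.9,0.9,0.9]
}}

```text
time: 19.35
tool_pos: [0.5773, -0.049, 0.138]
tool_rot: [-3.142, 0.0, -0.335]
contact_force: [0.6, -0.1, -1.7]
opening: 0.0212
```

Emit:
{"api": "carry_out", "payload": {
  "translation": [
    [0,0,0.0005],
    [0,0,0.0005],
    [0,0,0.0005],
    [0,0,0.0005]
  ],
  "turn": [
    [0,0,0],
    [0,0,0],
    [0,0,0],
    [0,0,0]
  ],
  "gripper": [0.9,0.9,0.9,0.9]
}}

```text
time: 19.75
tool_pos: [0.5775, -0.049, 0.1365]
tool_rot: [-3.141, -0.0, -0.335]
contact_force: [-1.0, 0.3, 1.4]
opening: 0.0214
```

Emit:
{"api": "carry_out", "payload": {
  "translation": [
    [0,0,0.0005],
    [0,0,0.0005],
    [0,0,0]
  ],
  "turn": [
    [0,0,0],
    [0,0,0],
    [0,0,0]
  ],
  "gripper": [0.9,0.9,0.9]
}}

```text
time: 20.05
tool_pos: [0.5775, -0.049, 0.1353]
tool_rot: [-3.141, -0.0, -0.335]
contact_force: [-0.4, 0.5, 1.1]
opening: 0.0211
```

Emit:
{"api": "carry_out", "payload": {
  "translation": [
    [0,0,0.0005],
    [0,0,0.0005],
    [0,0,0]
  ],
  "turn": [
    [0,0,0],
    [0,0,0],
    [0,0,0]
  ],
  "gripper": [0.9,0.9,0.9]
}}

```text
time: 20.35
tool_pos: [0.5776, -0.049, 0.1343]
tool_rot: [-3.141, -0.001, -0.335]
contact_force: [0.0, 0.1, 2.6]
opening: 0.021
```

Emit:
{"api": "carry_out", "payload": {
  "translation": [
    [0,0,0.0005],
    [0,0,0.0005],
    [0,0,0]
  ],
  "turn": [
    [0,0,0],
    [0,0,0],
    [0,0,0]
  ],
  "gripper": [0.9,0.9,0.9]
}}

```text
time: 20.65
tool_pos: [0.5775, -0.049, 0.1333]
tool_rot: [-3.141, -0.001, -0.335]
contact_force: [0.0, -0.2, 3.4]
opening: 0.021
```

Emit:
{"api": "carry_out", "payload": {
  "translation": [
    [0,0,0.0005],
    [0,0,0.0005],
    [0,0,0]
  ],
  "turn": [
    [0,0,0],
    [0,0,0],
    [0,0,0]
  ],
  "gripper": [0.9,0.9,0.9]
}}

```text
time: 20.95
tool_pos: [0.5776, -0.049, 0.1324]
tool_rot: [-3.141, -0.001, -0.335]
contact_force: [-1.0, -0.4, 4.7]
opening: 0.0211
```

Emit:
{"api": "carry_out", "payload": {
  "translation": [
    [0,0,0.0005],
    [0,0,0.0005],
    [0,0,0]
  ],
  "turn": [
    [0,0,0],
    [0,0,0],
    [0,0,0]
  ],
  "gripper": [0.9,0.9,0.9]
}}

```text
time: 21.25
tool_pos: [0.5776, -0.049, 0.1315]
tool_rot: [-3.141, -0.001, -0.335]
contact_force: [0.1, 0.4, 6.5]
opening: 0.0211
```

Emit:
{"api": "carry_out", "payload": {
  "translation": [
    [0,0,0.0005],
    [0,0,0.0005],
    [0,0,0]
  ],
  "turn": [
    [0,0,0],
    [0,0,0],
    [0,0,0]
  ],
  "gripper": [0.9,0.9,0.9]
}}

```text
time: 21.55
tool_pos: [0.5776, -0.0491, 0.1307]
tool_rot: [-3.141, -0.001, -0.335]
contact_force: [-0.6, -0.9, 6.5]
opening: 0.0212
```

Emit:
{"api": "carry_out", "payload": {
  "translation": [
    [0,0,0.0005],
    [0,0,0.0005],
    [0,0,0]
  ],
  "turn": [
    [0,0,0],
    [0,0,0],
    [0,0,0]
  ],
  "gripper": [0.9,0.9,0.9]
}}

```text
time: 21.85
tool_pos: [0.5777, -0.0491, 0.1298]
tool_rot: [-3.141, -0.001, -0.335]
contact_force: [-0.4, 1.1, 7.9]
opening: 0.0215
```

Emit:
{"api": "carry_out", "payload": {
  "translation": [
    [0,0,0.0005],
    [0,0,0.0005],
    [0,0,0]
  ],
  "turn": [
    [0,0,0],
    [0,0,0],
    [0,0,0]
  ],
  "gripper": [0.9,0.9,0.9]
}}

```text
time: 22.15
tool_pos: [0.5777, -0.0491, 0.1289]
tool_rot: [-3.141, -0.001, -0.335]
contact_force: [-1.0, -0.1, 8.2]
opening: 0.0213
```

Emit:
{"api": "carry_out", "payload": {
  "translation": [
    [0,0,0.0005],
    [0,0,0.0005],
    [0,0,0]
  ],
  "turn": [
    [0,0,0],
    [0,0,0],
    [0,0,0]
  ],
  "gripper": [0.9,0.9,0.9]
}}

```text
time: 22.45
tool_pos: [0.5778, -0.0491, 0.128]
tool_rot: [-3.141, -0.001, -0.335]
contact_force: [-0.3, 0.4, 8.0]
opening: 0.0211
```

Emit:
{"api": "carry_out", "payload": {
  "translation": [
    [0,0,0.0005],
    [0,0,0.0005],
    [0,0,0]
  ],
  "turn": [
    [0,0,0],
    [0,0,0],
    [0,0,0]
  ],
  "gripper": [0.9,0.9,0.9]
}}

```text
time: 22.75
tool_pos: [0.5771, -0.049, 0.1255]
tool_rot: [3.142, 0.001, -0.335]
contact_force: [0.9, -0.2, -1.2]
opening: 0.0212
```

Emit:
{"api": "carry_out", "payload": {
  "translation": [
    [0,0,0.0005],
    [0,0,0.0005],
    [0,0,0]
  ],
  "turn": [
    [0,0,0],
    [0,0,0],
    [0,0,0]
  ],
  "gripper": [0.9,0.9,0.9]
}}

```text
time: 23.05
tool_pos: [0.5771, -0.049, 0.1252]
tool_rot: [3.142, 0.001, -0.335]
contact_force: [-1.4, 0.4, 3.5]
opening: 0.0213
```

Emit:
{"api": "carry_out", "payload": {
  "translation": [
    [0,0,0.0005],
    [0,0,0.0005],
    [0,0,0]
  ],
  "turn": [
    [0,0,0],
    [0,0,0],
    [0,0,0]
  ],
  "gripper": [0.9,0.9,0.9]
}}

```text
time: 23.35
tool_pos: [0.5772, -0.049, 0.1243]
tool_rot: [3.142, 0.0, -0.335]
contact_force: [-1.9, 0.2, 5.0]
opening: 0.0213
```

The force rose to about 10 N net, dropped to zero (the snap), and is rising again. I'll press a little further to be sure the cap is seated.

Emit:
{"api": "carry_out", "payload": {
  "translation": [
    [0,0,0.0005],
    [0,0,0.0005],
    [0,0,0.0005],
    [0,0,0.0005],
    [0,0,0]
  ],
  "turn": [
    [0,0,0],
    [0,0,0],
    [0,0,0],
    [0,0,0],
    [0,0,0]
  ],
  "gripper": [0.9,0.9,0.9,0.9,0.9]
}}

```text
time: 23.85
tool_pos: [0.5772, -0.049, 0.1226]
tool_rot: [3.142, 0.0, -0.335]
contact_force: [-3.3, 0.1, 6.4]
opening: 0.0216
```

Emit:
{"api": "carry_out", "payload": {
  "translation": [
    [0,0,0.0005],
    [0,0,0.0005],
    [0,0,0.0005],
    [0,0,0.0005],
    [0,0,0]
  ],
  "turn": [
    [0,0,0],
    [0,0,0],
    [0,0,0],
    [0,0,0],
    [0,0,0]
  ],
  "gripper": [0.9,0.9,0.9,0.9,0.9]
}}

```text
time: 24.35
tool_pos: [0.5772, -0.049, 0.121]
tool_rot: [3.142, -0.0, -0.335]
contact_force: [-4.5, 0.3, 9.3]
opening: 0.0214
```

Emit:
{"api": "carry_out", "payload": {
  "translation": [
    [0,0,0.0005],
    [0,0,0.0005],
    [0,0,0.0005],
    [0,0,0.0005],
    [0,0,0]
  ],
  "turn": [
    [0,0,0],
    [0,0,0],
    [0,0,0],
    [0,0,0],
    [0,0,0]
  ],
  "gripper": [0.9,0.9,0.9,0.9,0.9]
}}

```text
time: 24.85
tool_pos: [0.5772, -0.049, 0.1194]
tool_rot: [-3.142, -0.0, -0.335]
contact_force: [-5.4, 1.3, 12.5]
opening: 0.0212
```

The load line after the snap extrapolates to zero at TCP z ≈ 0.128, which matches the fully home height. I'll unload and look.

Emit:
{"api": "carry_out", "payload": {
  "translation": [
    [0,0,-0.002],
    [0,0,-0.003],
    [0,0,-0.003],
    [0,0,-0.003],
    [0,0,-0.005],
    [0,0,-0.01],
    [0,0,-0.02],
    [0,0,-0.02],
    [0,0,0],
    [0,0,0]
  ],
  "turn": [
    [0,0,0],
    [0,0,0],
    [0,0,0],
    [0,0,0],
    [0,0,0],
    [0,0,0],
    [0,0,0],
    [0,0,0],
    [0,0,0],
    [0,0,0]
  ],
  "gripper": [0.9,0.9,0.9,0.9,0.9,0.9,0.9,0.9,0.9,0.9]
}}

```text
time: 25.85
tool_pos: [0.5774, -0.049, 0.1844]
tool_rot: [-3.141, -0.001, -0.335]
contact_force: [-0.1, -0.4, -1.8]
opening: 0.0211
```

Emit:
{"api": "carry_out", "payload": {
  "translation": [
    [-0.025,-0.0288,0],
    [-0.025,-0.0288,0],
    [-0.025,-0.0288,0],
    [-0.025,-0.0288,0],
    [-0.025,-0.0288,0],
    [0,0,0],
    [0,0,0]
  ],
  "turn": [
    [0,0,0],
    [0,0,0],
    [0,0,0],
    [0,0,0],
    [0,0,0],
    [0,0,0],
    [0,0,0]
  ],
  "gripper": [0.9,0.9,0.9,0.9,0.9,0.9,0.9]
}}

```text
time: 26.55
tool_pos: [0.506, 0.1286, 0.1833]
tool_rot: [3.141, 0.001, -0.333]
contact_force: [0.2, -0.1, -1.3]
opening: 0.021
```

```bash
python3 -c "
from h import *
s=read_camera('side');t=read_camera('top')
c=lambda p,x,y,r: cv2.resize(p['img'][y-r:y+r,x-r:x+r],(380,380),interpolation=cv2.INTER_CUBIC)
cv2.imwrite('pics/c6.png',np.hstack([c(t,292,219,22),c(s,300,208,22)])[:,:,::-1])
for p in (t,s):
  h=cv2.cvtColor(p['img'],cv2.COLOR_RGB2HSV); m=cv2.inRange(h,(20,110,50),(36,255,255)); m[:180]=0;m[240:]=0;m[:,:270]=0;m[:,330:]=0
  n,l,st,ce=cv2.connectedComponentsWithStats(m); i=1+np.argmax(st[1:,4]); print(st[i],ce[i],atz(p,ce[i],.094))
plan((0.4555,0.256,0.1))
r=nets.regions_of(s,'driver_centre'); print([(x['score'],x['pixel']) for x in r[:2]])
print(proj(s,robot.observe()['tool_pos']+[0,0,-.035]))
x,y=np.array(proj(s,robot.observe()['tool_pos'])).astype(int); cv2.imwrite('pics/c7.png',cv2.resize(s['img'][y-45:y+45,x-45:x+45],(540,540),interpolation=cv2.INTER_CUBIC)[:,:,::-1]); print(x,y)"
```

```text
[282 210  21  20 333] [292.12612613 219.24924925] [ 0.5769798  -0.04783533  0.094     ]
[290 205   8   8  49] [293.3877551  208.55102041] [ 0.59016159 -0.04563097  0.094     ]
pos [0.5067 0.1274 0.1836] rot [ 3.141   0.0006 -0.3354] F [ 0.6531  0.0892 -1.345 ] open 0.021 t 26.65
turn tool z -0.0 then shift [-0.0907 -0.1046  0.0836]
[]
[np.float64(318.1899034741874), np.float64(254.6365636465437)]
319 242
```

View pics/c6.png

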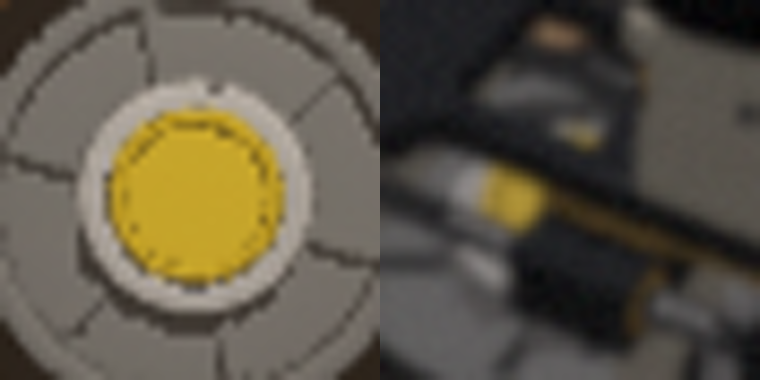

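The top crop shows the cap centred on the hub, but the gripper blocks the side view. I'll move above the rack and look again.

Emit:
{"api": "carry_out", "payload": {
  "translation": [
    [-0.0227,-0.0261,0],
    [-0.0227,-0.0261,0],
    [-0.0227,-0.0261,0],
    [-0.0226,-0.0263,0],
    [0,0,0],
    [0,0,0],
    [0,0,0]
  ],
  "turn": [
    [0,0,0],
    [0,0,0],
    [0,0,0],
    [0,0,0],
    [0,0,0],
    [0,0,0],
    [0,0,0]
  ],
  "gripper": [0.9,0.9,0.9,0.9,0.9,0.9,0.9]
}}

```text
time: 27.4
tool_pos: [0.4561, 0.2555, 0.184]
tool_rot: [3.141, -0.0, -0.337]
contact_force: [-0.2, 0.0, -2.3]
opening: 0.0213
```

```bash
python3 -c "
from h import *
s=read_camera('side')
c=lambda p,x,y,r: cv2.resize(p['img'][y-r:y+r,x-r:x+r],(380,380),interpolation=cv2.INTER_CUBIC)
q=robot.observe()['tool_pos']; x,y=np.array(proj(s,q+[0,0,-.03])).astype(int)
cv2.imwrite('pics/c7.png',np.hstack([c(s,300,208,22),c(s,x,y,38)])[:,:,::-1])
a=np.linspace(0,6.28,80)
def sil(zb):
  pts=[proj(s,np.array([.577,-.0485,zb])+[r*np.cos(k),r*np.sin(k),z]) for k in a for r,z in ((.025,.025),(.025,.018))]
  P=np.array(pts); return P.min(0),P.max(0)
h=cv2.cvtColor(s['img'],cv2.COLOR_RGB2HSV); m=cv2.inRange(h,(20,110,50),(36,255,255)); m[:180]=0;m[240:]=0;m[:,:270]=0;m[:,330:]=0
n,l,st,ce=cv2.connectedComponentsWithStats(m); i=1+np.argmax(st[1:,4]); print(st[i],ce[i])
print('home',sil(.071),'laid',sil(.0805))
plan((0.4555,0.256,0.055)); print(x,y)
for z in (-.035,-.021):
  P=np.array([proj(s,q+[.017*np.cos(k),.017*np.sin(k),z]) for k in a]); print('disc',P.min(0),P.max(0),'crop',(P.min(0)-[x-38,y-38])*5+[380,0],(P.max(0)-[x-38,y-38])*5+[380,0])"
```

```text
[290 202  21  16 265] [300.06037736 209.31320755]
home (array([288.38977314, 200.44550618]), array([310.09995022, 217.73420274])) laid (array([288.40755075, 197.47409617]), array([310.24541682, 214.7871493 ]))
pos [0.4561 0.2554 0.1841] rot [ 3.1413 -0.0001 -0.3369] F [ 0.4596 -0.5579 -1.5145] open 0.0214 t 27.45
turn tool z -0.0 then shift [-0.0008 -0.0004  0.1291]
335 311
disc [325.3158 304.7889] [344.5093 320.9056] crop [521.5792 158.9445] [617.5463 239.5281]
disc [325.7662 300.2353] [345.1775 316.412 ] crop [523.8309 136.1765] [620.8877 217.0598]
```

View pics/c7.png

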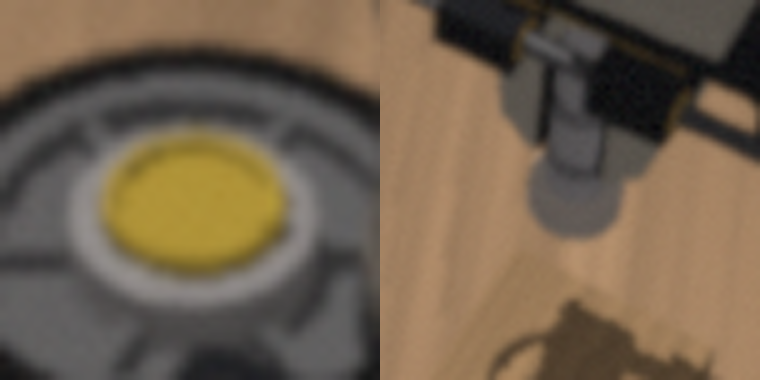

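In the left crop the cap sits flush: its top edge moved from row 198 to 202, where the model predicts about +3 px for home. In the right crop the driver is upright in the gripper, its disc's lower edge at crop y≈240 against a model value of 239.5. Now lowering it into the pocket.

Emit:
{"api": "carry_out", "payload": {
  "translation": [
    [-0.0006,-0.0003,0.02],
    [0,0,0.03],
    [0,0,0.03],
    [0,0,0.025],
    [0,0,0.014],
    [0,0,0.008],
    [0,0,0],
    [0,0,0]
  ],
  "turn": [
    [0,0,0],
    [0,0,0],
    [0,0,0],
    [0,0,0],
    [0,0,0],
    [0,0,0],
    [0,0,0],
    [0,0,0]
  ],
  "gripper": [0.9,0.9,0.9,0.9,0.9,0.9,0.9,0.9]
}}

```text
time: 28.25
tool_pos: [0.4557, 0.2569, 0.0578]
tool_rot: [-3.141, -0.001, -0.336]
contact_force: [1.4, 0.4, -1.0]
opening: 0.021
```

Emit:
{"api": "carry_out", "payload": {
  "translation": [
    [0,0,0.002],
    [0,0,0.002],
    [0,0,0.001],
    [0,0,0]
  ],
  "turn": [
    [0,0,0],
    [0,0,0],
    [0,0,0],
    [0,0,0]
  ],
  "gripper": [0.9,0.9,0.9,0.9]
}}

```text
time: 28.65
tool_pos: [0.4549, 0.2572, 0.0523]
tool_rot: [-3.141, -0.0, -0.335]
contact_force: [0.4, 0.4, -2.8]
opening: 0.0214
```

Emit:
{"api": "carry_out", "payload": {
  "translation": [
    [0,0,0.001],
    [0,0,0],
    [0,0,0]
  ],
  "turn": [
    [0,0,0],
    [0,0,0],
    [0,0,0]
  ],
  "gripper": [0.9,0.9,0.9]
}}

```text
time: 28.95
tool_pos: [0.4549, 0.2572, 0.0512]
tool_rot: [-3.142, 0.0, -0.335]
contact_force: [0.2, 0.5, -0.4]
opening: 0.0212
```

Emit:
{"api": "carry_out", "payload": {
  "translation": [
    [0,0,0.001],
    [0,0,0],
    [0,0,0]
  ],
  "turn": [
    [0,0,0],
    [0,0,0],
    [0,0,0]
  ],
  "gripper": [0.9,0.9,0.9]
}}

```text
time: 29.25
tool_pos: [0.4549, 0.2572, 0.0502]
tool_rot: [-3.142, 0.0, -0.335]
contact_force: [-0.5, 0.4, -1.3]
opening: 0.0215
```

Emit:
{"api": "carry_out", "payload": {
  "translation": [
    [0,0,0.0007],
    [0,0,0],
    [0,0,0]
  ],
  "turn": [
    [0,0,0],
    [0,0,0],
    [0,0,0]
  ],
  "gripper": [0.9,0.9,0.9]
}}

```text
time: 29.55
tool_pos: [0.4549, 0.2572, 0.0495]
tool_rot: [-3.142, 0.0, -0.335]
contact_force: [-0.1, 0.2, -1.2]
opening: 0.0212
```

Emit:
{"api": "carry_out", "payload": {
  "translation": [
    [0,0,0.0006],
    [0,0,0],
    [0,0,0]
  ],
  "turn": [
    [0,0,0],
    [0,0,0],
    [0,0,0]
  ],
  "gripper": [0.9,0.9,0.9]
}}

```text
time: 29.85
tool_pos: [0.455, 0.2572, 0.0492]
tool_rot: [-3.141, -0.0, -0.335]
contact_force: [-1.2, -0.1, 1.4]
opening: 0.0211
```

Emit:
{"api": "carry_out", "payload": {
  "translation": [
    [0,0,0.0005],
    [0,0,0],
    [0,0,0]
  ],
  "turn": [
    [0,0,0],
    [0,0,0],
    [0,0,0]
  ],
  "gripper": [0.9,0.9,0.9]
}}

```text
time: 30.15
tool_pos: [0.4551, 0.2573, 0.0492]
tool_rot: [-3.141, -0.001, -0.335]
contact_force: [-1.0, -1.2, 7.7]
opening: 0.0214
```

Touching down at exactly the original height. Relieve the load, ease the grip, open, and withdraw.

Emit:
{"api": "carry_out", "payload": {
  "translation": [
    [0,0,-0.0005],
    [0,0,0],
    [0,0,0],
    [0,0,0]
  ],
  "turn": [
    [0,0,0],
    [0,0,0],
    [0,0,0],
    [0,0,0]
  ],
  "gripper": [0.9,0.9,0.9,0.9],
  "squeeze": 5
}}

```text
time: 30.55
tool_pos: [0.4551, 0.2573, 0.0492]
tool_rot: [-3.141, -0.0, -0.335]
contact_force: [-1.2, -0.4, 4.3]
opening: 0.0218
```

Emit:
{"api": "carry_out", "payload": {
  "translation": [
    [0,0,0],
    [0,0,0],
    [0,0,0],
    [0,0,0],
    [0,0,0],
    [0,0,0],
    [0,0,0],
    [0,0,0]
  ],
  "turn": [
    [0,0,0],
    [0,0,0],
    [0,0,0],
    [0,0,0],
    [0,0,0],
    [0,0,0],
    [0,0,0],
    [0,0,0]
  ],
  "gripper": [0.5,0.4,0.3,0.1,-0.1,-0.3,-0.4,-0.4]
}}

```text
time: 31.35
tool_pos: [0.4549, 0.2572, 0.049]
tool_rot: [-3.141, -0.0, -0.335]
contact_force: [-0.8, 1.2, 0.6]
opening: 0.0632
```

Emit:
{"api": "carry_out", "payload": {
  "translation": [
    [0,0,-0.01],
    [0,0,-0.02],
    [0,0,-0.03],
    [0,0,-0.04],
    [0,0,-0.04],
    [-0.03,0,0],
    [-0.04,0,0],
    [-0.04,0,0],
    [0,0,0],
    [0,0,0]
  ],
  "turn": [
    [0,0,0],
    [0,0,0],
    [0,0,0],
    [0,0,0],
    [0,0,0],
    [0,0,0],
    [0,0,0],
    [0,0,0],
    [0,0,0],
    [0,0,0]
  ],
  "gripper": [-0.4,-0.4,-0.4,-0.4,-0.4,-0.4,-0.4,-0.4,-0.4,-0.4]
}}

```text
time: 32.35
tool_pos: [0.351, 0.2937, 0.1899]
tool_rot: [-3.14, -0.001, -0.333]
contact_force: [0.7, -0.6, 1.3]
opening: 0.0642
```

```bash
python3 -c "
from h import *
t=read_camera('top');s=read_camera('side')
c=lambda p,x,y,r: cv2.resize(p['img'][y-r:y+r,x-r:x+r],(300,300),interpolation=cv2.INTER_CUBIC)
cv2.imwrite('pics/c8.png',np.vstack([np.hstack([c(t,165,265,40),c(s,325,345,50)]),np.hstack([c(t,292,219,40),c(s,300,208,25)])])[:,:,::-1])
plan((0,0,0))
for n in ['driver_centre','wide_driver_centre','cap_dish','old_cap_centre']:
  a=nets.tip_of(t,n);b=nets.tip_of(s,n)
  if a and b: print(n,a[0]['pixel'],b[0]['pixel'],tri([ray(t,a[0]['pixel']),ray(s,b[0]['pixel'])])[0])
  else: print(n,a[:1],b[:1])"
```

```text
pos [0.3521 0.2933 0.1894] rot [-3.1406 -0.0011 -0.3353] F [-0.575  -1.2262  0.0804] open 0.0641 t 32.45
turn tool z -0.0 then shift [-0.2362  0.393   0.1888]
driver_centre [169.1, 272.5] [329.6, 343.1] [0.454  0.2611 0.0559]
wide_driver_centre [292.4, 221.5] [306.5, 379.3] [ 0.5713 -0.0729 -0.7698]
cap_dish [294.0, 219.5] [299.9, 207.1] [ 0.5762 -0.0524  0.095 ]
old_cap_centre [398.0, 258.9] [355.5, 167.9] [ 0.4715 -0.3242  0.0091]
```

View pics/c8.png

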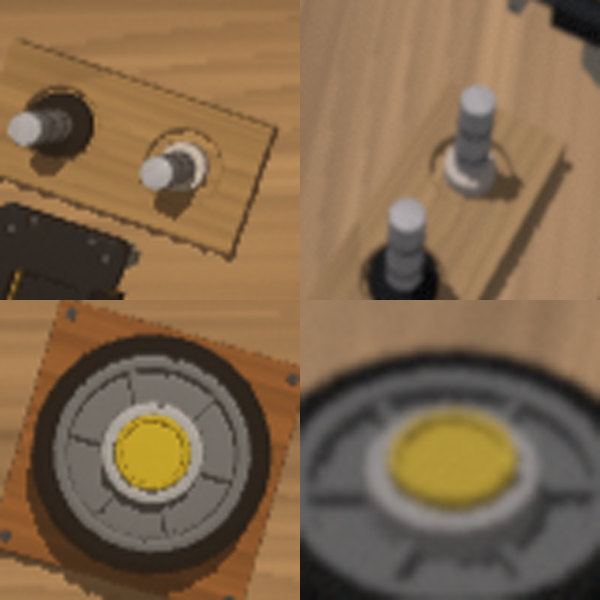

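The driver stands upright in its pocket, the wide driver is undisturbed, and the cap is flush and concentric on the hub. Handing in.

```bash
python3 -c "
from cell import robot
print(robot.hand_in())"
```

```text
the job is handed in; nothing more can be done
None
```

The job is done and handed in after about 32 s of robot time. The yellow cap is pressed home in the hub, and the driver is back upright in its own pocket. I got no verdict back on the hand-in.

**Pressing:** I set the cap in the recess, released it, and pressed it with the white-disc driver.
- The force rose to about 10 N, dropped to zero at the snap, and rose again. The highest reading was about 14 N net, though forces were only read at the end of each move.
- During the final press a sideways force of about 5 N built up. I did not find its cause, and it was gone once I lifted off.

**Checks that agreed:**
- The load after the snap traced back to zero at the height expected for a fully home cap.
- In the side view the cap's top edge moved down 4 pixels, against about 3 predicted.
- The dish was measured at z ≈ 0.095 m, against 0.093 m expected, and the cap was concentric with the hub in the top view.
- The driver touched down at the same height it was picked from, and both drivers stood upright in the last picture.

**Checks that disagreed:**
- The side camera read about 2 mm off in x compared with the top camera and the arm, so I corrected for it.
- In the last pictures the network marked the wheel instead of the wide driver in the top view. The picture itself showed the wide driver in place.
- The network placed the old cap within about 7 mm of its first reading, which I took as its usual error because the arm never came near it.
- I did not re-measure the fork, spanner, tin or bolt, but the arm stayed clear of them.

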